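# Open the brush chest with the doubtful catch and hold it open

### The job

Stand the red-capped jar that is on the chest's lid upright in the round drip tray and let go of it. Then, before you touch the brass catch knob, tug the lid up by its steel handle to learn whether the catch is holding it; if it is caught, slide the knob across to the other end of its slot and lift again. Finish while holding the lid well open by its handle, about 60 degrees up and not less than 50: the lid falls shut on its own, so keep hold of it at the end, and leave the other things on the bench where they stand.

Things in the scene. Friction and masses are not known exactly. Their poses are not given: they have to be found in the camera images.
- chest: low wooden brush chest screwed to the bench, 220 (x) x 280 (y) x 90 mm tall without its lid; origin at the centre of its underside, z up, x points to the hinge side at the back, y along the hinge. It stands turned up to about 17 degrees either way. The wooden lid, 12 mm thick, covers it fully: its top is 102 mm above the bench when shut
- lid (a joint): lid angle about the hinge, rad: 0 shut, grows as the front edge rises, stop at 1.3. Lid, handle and knob weigh about 0.5 kg together; it has no stay and falls shut from any angle. If the catch is holding, the lid comes up only about 0.03 rad (5 to 6 mm at the handle) and stops hard; pulling harder does not open it. If free, it rises with 3 to 4 N at the handle
- lid_hinge (a point): middle of the hinge line, at the chest's back upper edge, 90 mm above the bench; the line runs along the chest's y
- handle: steel bar handle on the lid near its front edge; origin at its foot on the lid's top, 75 mm to the front (-x) and 60 mm to +y of the chest's middle; turns with the lid. The bar runs along y, 12 mm thick and 100 mm long, its axis 38 mm above the lid's top, on two posts 94 mm apart
- handle_bar (a point): middle of the handle's bar, where to grip it (fingers closing along the chest's x); when shut 140 mm above the bench
- knob_top (a point): centre of the top face of the catch's brass knob, an upright block 16 x 16 mm standing 31 mm above the lid's top, in a black slot beside the handle, same distance from the front edge as the handle; it rides on the lid. At joint 0 it is 82 mm to -y of the chest's middle. It slides along the chest's y against 1.5 to 3 N; pinch it along the chest's x, or push it
- knob (a joint): catch knob's place, m: 0 at the slot's -y end (chest's y), 0.024 at its +y end; starts within 3 mm of 0. Its bolt, out of sight under the lid, is caught by a keeper at one end of the travel and free at the other; which end varies and cannot be seen, so sliding it across frees a caught lid but catches a free one. Slide it with the lid down, at least 20 mm; it stays where it is left
- jar: amber jar with a red cap, 54 mm wide, 80 mm tall, about 0.16 kg; at the start it stands loose on the lid, behind the handle. Origin at the centre of its underside, z up
- tray: round aluminium drip tray fixed to the bench, 136 mm across, rim 10 mm high and 4 mm thick, inner floor 4 mm above the bench; origin at the centre of its underside
- brush_cup: bystander: blue ceramic cup 72 mm wide and 95 mm tall with four brushes sticking up to 0.18 m; origin at the centre of its underside
- blue_can: bystander: blue paint can, 66 mm wide, 75 mm tall; origin at the centre of its underside
- yellow_pot: bystander: yellow paint pot with a white cap, 56 mm wide, 60 mm tall; origin at the centre of its underside
- print_block: bystander: flat black and copper printing block with a white pattern, 150 x 200 x 30 mm; origin at the centre of its underside
- scraper: bystander: spatula-like paint scraper, 200 mm long, lying flat; origin at the centre of its underside
Mind the look-alikes: they are no part of the job. There is more than one size of the jar; the one meant has the size given above. There is more than one size of the tray; the job needs the larger.

How it is judged:
By the outcome, as a careful person would: the job done as asked, in the order asked, and still so for the second after the job is handed in, while the arm keeps its last pose, push and grip.
It also fails if it takes over 72 s, if anything falls off the work surface, if the arm or the gripper's body presses on something with over 40 N, if the wrist force passes 120 N, or if a joint passes its speed limit or range.

### The arm

A 7-joint arm with a two-finger parallel gripper is mounted at the origin on the work surface. World frame = base frame: x ahead of the robot, y to its left, z up, the work surface at z = 0. Lengths are in m, angles in rad, forces in N, time in s.
With the tool pointing down it reaches from about 0.4 to 0.875 m from the base axis. Payload 6.5 kg.
Tool frame: the origin (TCP) lies where the fingers leave the gripper's body, on its centre line; the fingertips stand 64 mm ahead of it and the grasp point (between the pads) lies 45 mm ahead of it; z points along the fingers, y is the direction in which the jaws open and shut (so a half turn about z gives the same grasp; the last joint's range is limited). The gripper opens to 88 mm and grips with 3 to 60 N. Pads are 18 mm wide; open, the fingers measure 123 mm over their backs; the gripper's body (75 mm by 187 mm) begins 45 mm behind the grasp point.
Start: joints at [1.183, 0.536, -0.004, 1.538, 0.003, 1.067, -0.071], TCP at [0.206, -0.617, 0.303] pointing down, gripper open.
Joint ranges: [-2.7, 2.7], [-0.37, 2.16], [-1.27, 1.26], [0.24, 2.4], [-1.31, 4.45], [0.19, 1.91], [-2.76, 2.76]. Speed limits (rad/s): [2.39, 2.39, 3.14, 3.14, 3.14, 3.14, 3.14].

### API

Orientations are given as [roll, pitch, yaw] about the fixed x, y, z axes, in that order (R = Rz(yaw) Ry(pitch) Rx(roll)).
In Python, from plant import env gives the robot as it stands. The module is installed in compiled form; this text tells all that it offers.
- The arm moves only by the shell command python3 -m creep 'ROWS' [FORCE]. ROWS is JSON, a list of rows, each a list of 7 numbers: the shift along the tool's x, y, z in m, then the turn, a rotation vector about the tool's x, y, z in degrees, then the closure, from 0 (fully open) to 1 (shut). In form: [[x, y, z, rx, ry, rz, claw], ...]. A call has 1 to 8 rows; each row shifts and turns the commanded pose from where the row before left it, along the tool's axes as they then stand; what a row does not reach is not made up. A row lasts 1/8 s, in which the tool goes at most 62.5 mm and 10.7 degrees, less where a joint would pass 70% of its speed; a pose out of reach is approached as far as the arm can. A call with a gripper value outside its range is refused whole. The fingers move at their own pace and stop on an object; FORCE is the grip in N (left out, the last holds). Time passes only in rows, so rows that do not move let the fingers close. It gives the time, the measured TCP pose, the force and the opening at its end, in the units of the state.
- env.get_obs(): the state, without advancing time (a new reading comes with each control period).
- env.get_image(name): name is "scene" or "top"; returns a dict with "img" (384x512x3 uint8, red, green, blue), "fx", "fy", "cx", "cy" (pixels), "k1" (the pictures are not rectified: a ray, as slopes to the right and down, at radius r is drawn at 1 + k1 r^2 times it, then the intrinsics apply), "origin" and "rotation" of the camera in the world. Camera axes: x right, y down, z forward; pixel columns grow to the right and rows downward; lengths in m; the calibration is good to about 2 mm. A picture is of the moment at which its call begins. There is no depth.
- env.close_job(): hands the job in, once; it reports no verdict.
The state is a dict: "time": time; "q": joint angles; "qd": joint speeds; "tau": joint torques, N m; "ee_pos": TCP position; "orientation": TCP orientation; "wrist_force": force on the tool from outside, world axes, zero at the start; "wrist_torque": the same for the moment, N m; "opening": opening from 0.0 (shut) to 1.0 (fully open).
Only numpy, scipy, OpenCV 4.12 (cv2) and the standard library are available. Lean on these libraries where they do the work, as an engineer would, in place of code of your own. Each camera call takes 0.05 s, during which the arm holds its last target.

## Working session

There is one attempt and no reset: what is moved stays moved. The work goes in short steps, Python scripts to look and compute and a shell command to move; the robot and the scene stay as the last step left them, time stands still between calls to the robot, and variables do not carry over. Pictures are saved under pics/ and viewed, and the job is handed in when it is done.

```bash
ls; mkdir -p pics; cat > h.py <<'E'
import numpy as np, cv2
from plant import env
def snap(name,fn):
    d=env.get_image(name); cv2.imwrite(fn,cv2.cvtColor(d["img"],cv2.COLOR_RGB2BGR)); np.save(fn.replace('.png','.npy'),d,allow_pickle=True); return d
def load(fn): return np.load(fn,allow_pickle=True).item()
def ray(d,u,v):
    K=np.array([[d["fx"],0,d["cx"]],[0,d["fy"],d["cy"]],[0,0,1.]])
    p=cv2.undistortPoints(np.array([[[u,v]]],float),K,np.array([d["k1"],0,0,0,0.]))[0,0]
    r=np.array(d["rotation"])@np.array([p[0],p[1],1]); return np.array(d["origin"]),r/np.linalg.norm(r)
def plane(d,u,v,z):
    o,r=ray(d,u,v); return o+r*(z-o[2])/r[2]
def proj(d,P):
    c=np.array(d["rotation"]).T@(np.array(P)-np.array(d["origin"])); x,y=c[0]/c[2],c[1]/c[2]; s=1+d["k1"]*(x*x+y*y)
    return np.array([d["fx"]*x*s+d["cx"],d["fy"]*y*s+d["cy"]])
def tri(d1,p1,d2,p2):
    o1,r1=ray(d1,*p1);o2,r2=ray(d2,*p2)
    A=np.stack([r1,-r2],1);s=np.linalg.lstsq(A,o2-o1,rcond=None)[0]
    a,b=o1+s[0]*r1,o2+s[1]*r2; return (a+b)/2,np.linalg.norm(a-b)
E
python3 - <<'E'
from h import *
for n in ("scene","top"):
    d=snap(n,f"pics/{n}0.png"); print(n,d["fx"],d["cx"],d["cy"],d["k1"],np.round(d["origin"],3),np.round(d["rotation"],3).tolist())
    im=cv2.imread(f"pics/{n}0.png"); cv2.imwrite(f"pics/{n}0b.png",cv2.resize(im,(800,600),interpolation=cv2.INTER_CUBIC))
o=env.get_obs(); print({k:np.round(v,3).tolist() for k,v in o.items()})
E
```

```text
pics
scene 455.4544288034535 251.71810263839743 187.82426415440636 0.06012412598902259 [1.428 0.704 0.81 ] [-2.129, 0.006, 2.27]
top 362.752654991343 258.3157143850186 187.8833015841877 -0.04582615740228917 [0.412 0.008 1.246] [-2.994, 0.008, -1.542]
{'time': 0.1, 'q': [1.183, 0.537, -0.004, 1.539, 0.003, 1.067, -0.071], 'qd': [-0.0, -0.001, 0.001, -0.002, 0.0, -0.001, -0.001], 'tau': [0.002, -57.208, 0.993, -25.223, -0.056, 0.013, 0.0], 'ee_pos': [0.205, -0.616, 0.302], 'orientation': [-3.14, 0.0, 0.322], 'wrist_force': [-0.352, -0.053, 1.061], 'wrist_torque': [0.046, 0.013, 0.003], 'opening': 0.999}
```

```bash
python3 - <<'E'
s=open('h.py').read()
s=s.replace('import numpy as np, cv2','import numpy as np, cv2\nfrom scipy.spatial.transform import Rotation as Ro').replace('return d\n','return fix(d)\n',1).replace('.item()','.item() if 0 else fix(np.load(fn,allow_pickle=True).item())')
s=s.replace('def snap','def fix(d):\n    d["rotation"]=Ro.from_euler("xyz",d["rotation"]).as_matrix() if np.ndim(d["rotation"])==1 else d["rotation"]; return d\ndef snap')
open('h.py','w').write(s)
E
python3 -c "
from h import *
print(load('pics/top0.npy')['rotation'])"
```

```text
[[ 0.0291776  -0.98873931  0.14677616]
 [-0.9995448  -0.02773335  0.01187703]
 [-0.0076727  -0.14705589 -0.98909843]]
```

View pics/scene0b.png

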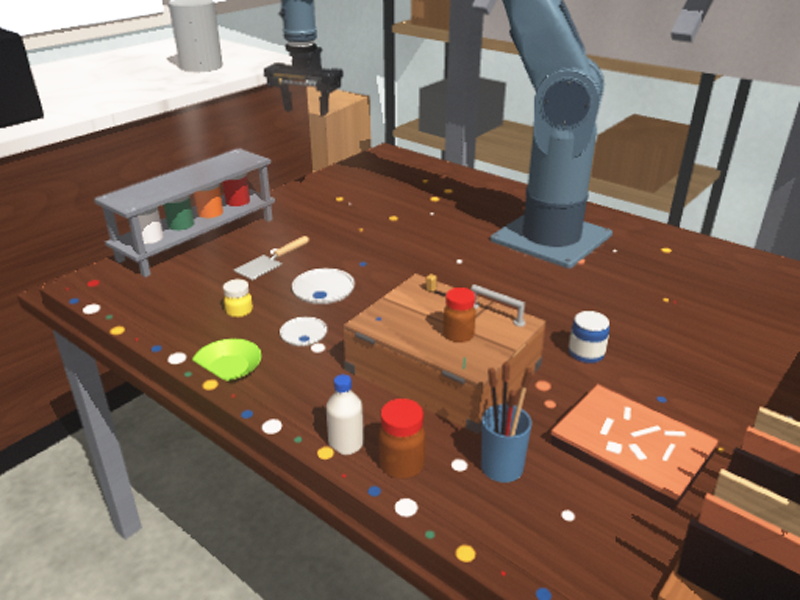

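View pics/top0b.png

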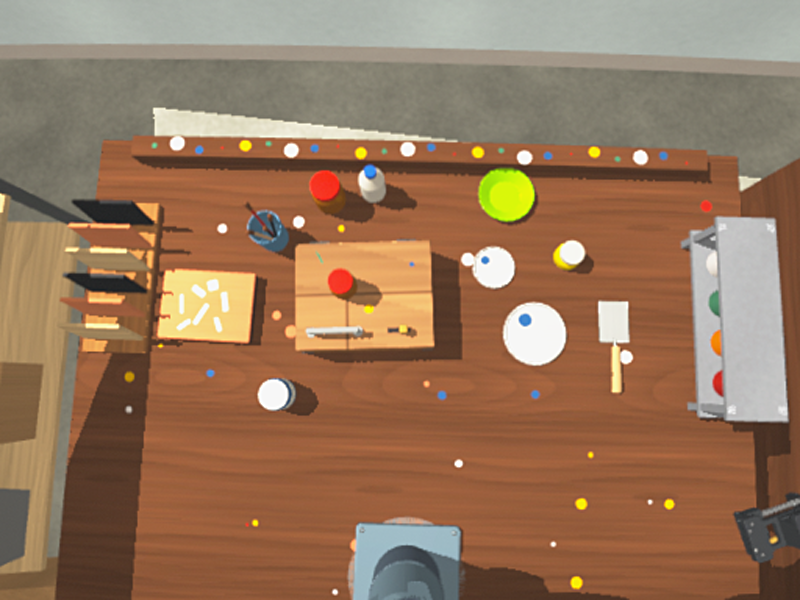

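Two red-capped jars. In the 800x600 top view they are at (341,283) on the lid and at (325,190) on the bench, the latter larger. Two white trays are at (535,333), larger, and (494,267), smaller. I'll enlarge and measure them.

```bash
python3 - <<'E'
from h import *
t=load('pics/top0.npy'); s=load('pics/scene0.npy')
a=cv2.cvtColor(t["img"],cv2.COLOR_RGB2BGR)[90:270,150:390]; b=cv2.cvtColor(s["img"],cv2.COLOR_RGB2BGR)[160:310,100:370]
cv2.imwrite('pics/ctop.png',cv2.resize(a,None,fx=3.3,fy=3.3,interpolation=cv2.INTER_CUBIC))
cv2.imwrite('pics/cscene.png',cv2.resize(b,None,fx=2.9,fy=2.9,interpolation=cv2.INTER_CUBIC))
for n,d in(("top",t),("scene",s)):
    hsv=cv2.cvtColor(d["img"],cv2.COLOR_RGB2HSV)
    red=(((hsv[...,0]<4)|(hsv[...,0]>175))&(hsv[...,1]>200)&(hsv[...,2]>120)).astype(np.uint8)
    wh=((hsv[...,1]<60)&(hsv[...,2]>150)).astype(np.uint8)
    for nm,m in(("red",red),("white",wh)):
        k,l,st,c=cv2.connectedComponentsWithStats(m)
        for i in range(1,k):
            if st[i,4]>60: print(n,nm,st[i],np.round(c[i],1))
E
```

```text
top red [198 109  19  20 280] [207.6 118.4]
top red [210 173  16  15 180] [217.4 179.7]
top white [    0     0   512    49 20887] [267.9  20.1]
top white [  98   69  195   27 1967] [165.7  81.6]
top white [256  91  10   9  63] [260.6  95. ]
top white [182  92   9   9  65] [185.9  95.8]
top white [331  96  10   9  64] [335.3 100.4]
top white [405  96   9   9  61] [409.5 100.3]
top white [230 107  16  22 240] [237.9 118.9]
top white [473 112  14  10  79] [477.5 116.1]
top white [ 436  139   68  131 6686] [473.4 204.1]
top white [359 154  15  15 184] [366.  161.1]
top white [295 158  35  27 593] [314.3 170.5]
top white [383 193  20  29 505] [392.2 205.7]
top white [ 322  194   40   40 1218] [342.  213.6]
top white [196 209  36   7 146] [212.4 211.1]
top white [165 242  20  21 310] [174.5 252.1]
top white [ 223  333   71   51 1529] [252.8 350.6]
scene red [286 184  17  14 182] [294.7 190.8]
scene red [245 256  25  23 302] [260.  267.3]
scene white [    0     0   187   101 11943] [84.9 38.6]
scene white [ 201    0   45   94 2521] [227.1  32.2]
scene white [253   0  10  15 131] [257.2   6.
[... 681 characters left out ...]
  26 484] [357.3 155.6]
scene white [ 69 154  20  11  70] [ 78.9 158.2]
scene white [150 159  30  20 263] [165.2 170.1]
scene white [187 172  40  22 677] [206.8 182. ]
scene white [143 179  16  11 151] [150.7 184. ]
scene white [302 182  34  27 149] [321.9 192.3]
scene white [368 199  22  13 223] [378.6 205. ]
scene white [179 203  30  23 465] [194.7 212.3]
scene white [369 215  21  15 184] [378.7 222.9]
scene white [108 226  11   7  65] [112.9 228.9]
scene white [209 250  23  41 761] [220.9 269.9]
scene white [168 268  12  10  95] [173.5 272.5]
scene white [   0  279  168  105 9761] [ 60.4 346.5]
scene white [289 294  10   8  62] [293.6 297.2]
scene white [253 319  14  12 131] [259.4 324.4]
```

View pics/ctop.png

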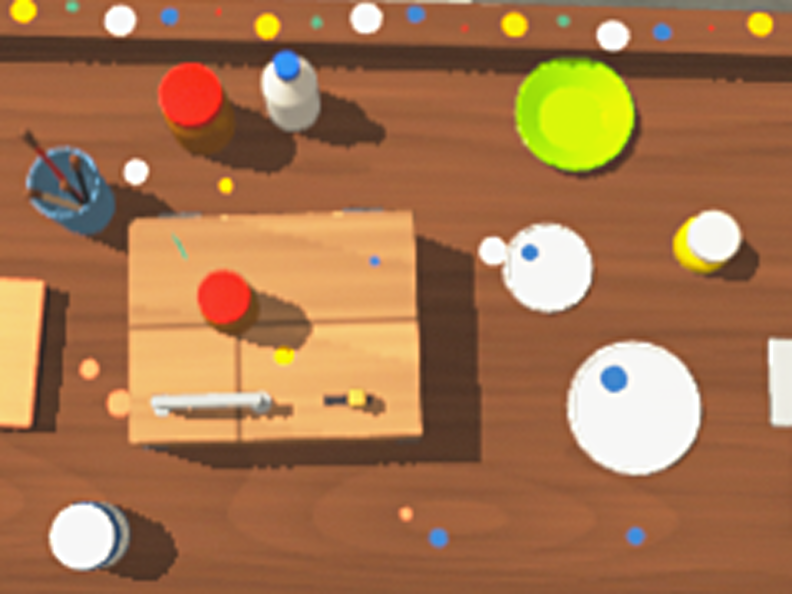

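View pics/cscene.png

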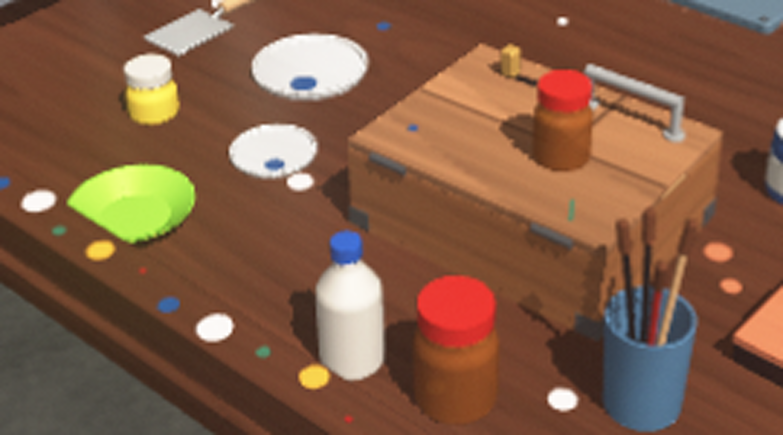

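```bash
python3 - <<'E'
from h import *
t=load('pics/top0.npy'); s=load('pics/scene0.npy')
T=lambda x,y:((x+.5)/3.3-.5+150,(y+.5)/3.3-.5+90)
S=lambda x,y:((x+.5)/2.9-.5+100,(y+.5)/2.9-.5+160)
def tr(n,a,b):
    p,e=tri(t,T(*a),s,S(*b)); print(n,np.round(p,4),"gap",round(e,4)); return p
tr("cap",(224,297),(564,84)); tr("knob",(357,398),(511,50))
h1=tr("handle +y end",(156,403),(681,100)); h2=tr("handle -y end",(266,400),(590,69))
tr("BR corner",(412,212),(351,146)); tr("FR corner",(421,433),(480,44)); tr("FL",(130,441),(720,133)); tr("BL",(130,218),(603,243))
tr("tray L",(635,407),(310,65)); tr("tray S",(548,268),(273,149))
c=[plane(t,*T(*p),.102)[:2] for p in((130,218),(412,212),(421,433),(130,441))]
print(np.round(c,4).tolist()); c=np.array(c)
print("centre",c.mean(0),"sizes",[np.linalg.norm(c[i]-c[(i+1)%4]).round(3) for i in range(4)],
 "yaw of y axis",[np.degrees(np.arctan2(-(v)[0],v[1])).round(2) for v in (c[0]-c[1],c[3]-c[2])],[np.degrees(np.arctan2(v[1],v[0])).round(2) for v in(c[0]-c[3],c[1]-c[2])])
# caps diameters
hsv=cv2.cvtColor(t["img"],cv2.COLOR_RGB2HSV)
for (u,v,w,hh,z) in ((210,173,16,15,.182),(198,109,19,20,.1)): 
    print("cap diam",np.linalg.norm(plane(t,u-.5,v+7,z)-plane(t,u+w-.5,v+7,z)).round(4))
print("tray",plane(t,342,213.6,.007), "diam",np.linalg.norm(plane(t,321.5,213,.01)-plane(t,361.5,213,.01)).round(4))
# tray ellipse scene+top
m=((hsv[...,1]<60)&(hsv[...,2]>150)).astype(np.uint8); 
E
```

```text
cap [0.5924 0.1418 0.1804] gap 0.0027
knob [0.5087 0.0194 0.1314] gap 0.0028
handle +y end [0.4968 0.2064 0.1424] gap 0.0005
handle -y end [0.5019 0.1062 0.1397] gap 0.0037
BR corner [ 0.6966 -0.028   0.0937] gap 0.0005
FR corner [ 0.4798 -0.0426  0.1022] gap 0.0038
FL [0.4638 0.2354 0.1008] gap 0.0032
BL [0.68   0.2472 0.108 ] gap 0.0014
tray L [ 0.5178 -0.2669  0.0073] gap 0.0018
tray S [ 0.6628 -0.1767  0.0057] gap 0.0035
[[0.681, 0.249], [0.6944, -0.0276], [0.4787, -0.041], [0.463, 0.2365]]
centre [0.5792772  0.10423681] sizes [np.float64(0.277), np.float64(0.216), np.float64(0.278), np.float64(0.218)] yaw of y axis [np.float64(2.78), np.float64(3.25)] [np.float64(3.28), np.float64(3.57)]
cap diam 0.0478
cap diam 0.063
tray [ 0.51515612 -0.26601507  0.007     ] diam 0.1369
```

The lid jar fits: its cap top is at z=0.180 (102+80 mm) and its cap is 48 mm wide, against 63 mm for the bench jar. The large tray measures 137 mm. It is centred near (0.516, -0.266). The chest sides come out at 217 x 278 mm, yaw about 3.2°. The handle and knob heights (0.141 and 0.131) are close to the stated values. I'll turn the wrist, then travel high to above the jar.

```bash
cat >> h.py <<'E'
def togo(target,yaw=None):
    o=env.get_obs(); R=Ro.from_euler("xyz",o["orientation"]).as_matrix(); d=R.T@(np.array(target)-o["ee_pos"])
    print("t",round(o["time"],2),"pos",np.round(o["ee_pos"],4),"rpy deg",np.round(np.degrees(o["orientation"]),1),"F",np.round(o["wrist_force"],1),"open",round(o["opening"]*88,1),"q",np.round(o["q"],2)); print("togo tool mm",np.round(d*1000,1))
E
python3 -m creep '[[0,0,0,0,0,-10,0],[0,0,0,0,0,-10,0],[0,0,0,0,0,-10,0],[0,0,0,0,0,-10,0],[0,0,0,0,0,-10,0],[0,0,0,0,0,-10,0],[0,0,0,0,0,-10,0],[0,0,0,0,0,-5,0]]'
python3 -m creep '[[0.02,0.012,0,0,0,0,0],[0.05,0.03,0,0,0,0,0],[0.05,0.03,0,0,0,0,0],[0.05,0.03,0,0,0,0,0],[0.05,0.03,0,0,0,0,0],[0.05,0.03,0,0,0,0,0],[0.05,0.03,0,0,0,0,0],[0.05,0.03,0,0,0,0,0]]'
python3 -m creep '[[0.05,0.03,0,0,0,0,0],[0.05,0.03,0,0,0,0,0],[0.05,0.03,0,0,0,0,0],[0.05,0.03,0,0,0,0,0],[0.05,0.03,0,0,0,0,0],[0.05,0.03,0,0,0,0,0],[0.05,0.03,0,0,0,0,0],[0,0,0,0,0,0,0]]'
python3 - <<'E'
from h import *
togo([.592,.142,.195])
E
```

```text
time: 1.1
ee_pos: [0.2053, -0.6164, 0.3022]
orientation: [-3.141, -0.001, 1.635]
wrist_force: [0.4, -0.5, 0.0]
opening: 0.998
time: 2.1
ee_pos: [0.4054, -0.2323, 0.3027]
orientation: [-3.142, 0.0, 1.631]
wrist_force: [1.2, -0.3, 0.5]
opening: 1.001
time: 3.1
ee_pos: [0.5937, 0.1337, 0.3023]
orientation: [-3.141, -0.004, 1.638]
wrist_force: [-0.4, -0.7, 0.3]
opening: 0.999
t 3.1 pos [0.5937 0.1337 0.3023] rpy deg [-180.    -0.2   93.8] F [-0.4 -0.7  0.3] open 87.9 q [ 0.13  0.54 -0.59  1.63  0.32  1.08 -0.49]
togo tool mm [  8.   -1.1 107.3]
```

```bash
python3 -m creep '[[0.008,-0.001,0.02,0,0,0,0],[0,0,0.025,0,0,0,0],[0,0,0.025,0,0,0,0],[0,0,0.02,0,0,0,0],[0,0,0.01,0,0,0,0],[0,0,0.005,0,0,0,0],[0,0,0,0,0,0,0]]'
python3 - <<'E'
from h import *
togo([.592,.142,.195])
for n in("scene","top"):
    d=snap(n,f"pics/{n}1.png")
a=cv2.imread("pics/scene1.png")[150:310,200:400]; b=cv2.imread("pics/top1.png")[130:260,150:310]
cv2.imwrite("pics/c1.png",np.hstack([cv2.resize(a,(400,320)),cv2.resize(b,(394,320))]))
E
```

```text
time: 3.98
ee_pos: [0.5923, 0.1359, 0.1979]
orientation: [3.141, -0.0, 1.631]
wrist_force: [0.4, 0.1, 1.4]
opening: 0.999
t 3.98 pos [0.5923 0.1359 0.1979] rpy deg [180.   -0.   93.4] F [0.4 0.1 1.4] open 87.9 q [ 0.08  0.65 -0.54  1.71  0.41  0.89 -0.57]
togo tool mm [6.1 0.1 2.9]
```

View pics/c1.png

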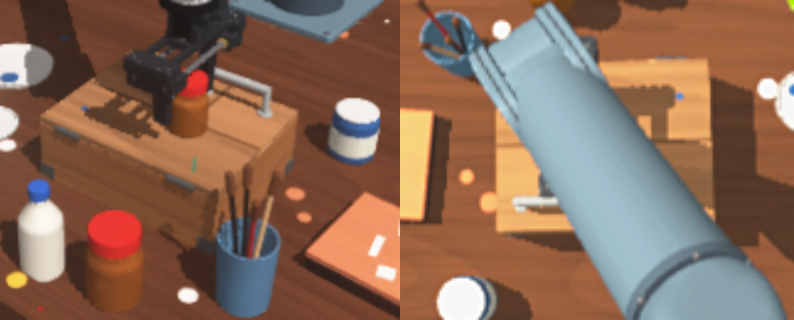

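```bash
python3 -m creep '[[0.003,0,0.0,0,0,0,0],[0.003,0,0.002,0,0,0,0],[0,0,0,0,0,0,0]]'
python3 - <<'E'
from h import *
togo([.592,.142,.195])
E
```

```text
time: 4.45
ee_pos: [0.5916, 0.1424, 0.1956]
orientation: [-3.141, -0.0, 1.632]
wrist_force: [0.4, 0.0, -0.5]
opening: 0.997
t 4.45 pos [0.5916 0.1424 0.1956] rpy deg [-180.    -0.    93.5] F [ 0.4  0.  -0.5] open 87.7 q [ 0.07  0.66 -0.54  1.71  0.41  0.89 -0.58]
togo tool mm [-0.5  0.4  0.6]
```

Good. Now I'll close on the jar at 15 N and lift it.

```bash
python3 -m creep '[[0,0,0,0,0,0,0.3],[0,0,0,0,0,0,0.6],[0,0,0,0,0,0,0.6],[0,0,0,0,0,0,0.6],[0,0,0,0,0,0,0.6],[0,0,0,0,0,0,0.6]]' 15
python3 -m creep '[[0,0,-0.005,0,0,0,0.6],[0,0,-0.01,0,0,0,0.6],[0,0,-0.02,0,0,0,0.6],[0,0,-0.03,0,0,0,0.6],[0,0,-0.02,0,0,0,0.6],[0,0,0,0,0,0,0.6]]'
python3 - <<'E'
from h import *
togo([.516,-.266,.30])
d=snap("scene","pics/scene2.png")
cv2.imwrite("pics/c2.png",cv2.resize(cv2.imread("pics/scene2.png")[100:300,180:400],None,fx=2.5,fy=2.5))
E
```

```text
time: 5.2
ee_pos: [0.592, 0.1419, 0.1959]
orientation: [3.141, -0.0, 1.631]
wrist_force: [1.5, 0.5, 0.3]
opening: 0.608
time: 5.95
ee_pos: [0.5926, 0.1423, 0.2828]
orientation: [3.138, -0.001, 1.631]
wrist_force: [0.5, -0.1, -3.1]
opening: 0.607
t 5.95 pos [0.5926 0.1423 0.2828] rpy deg [179.8  -0.   93.4] F [ 0.5 -0.1 -3.1] open 53.4 q [ 0.1   0.56 -0.58  1.65  0.34  1.04 -0.52]
togo tool mm [-403.  -100.8  -17.8]
```

View pics/c2.png

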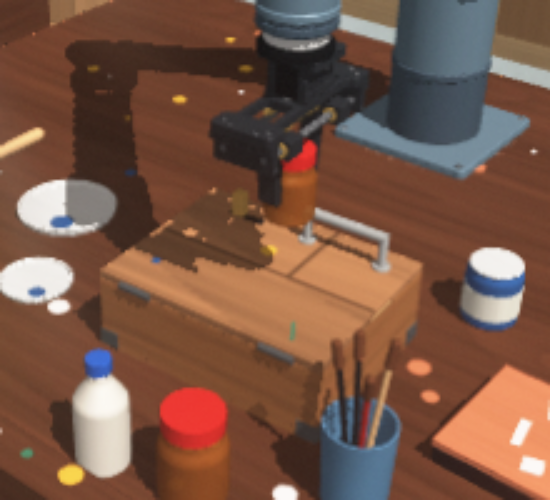

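The jar is held upright, with a 53 mm opening and about its weight on the wrist. Next, move it over the tray.

```bash
python3 -m creep '[[-0.03,-0.005,0,0,0,0,0.6],[-0.055,-0.014,0,0,0,0,0.6],[-0.06,-0.015,0,0,0,0,0.6],[-0.06,-0.015,0,0,0,0,0.6],[-0.06,-0.015,0,0,0,0,0.6],[-0.06,-0.015,0,0,0,0,0.6],[-0.05,-0.015,0,0,0,0,0.6],[-0.028,-0.007,0,0,0,0,0.6]]'
python3 -m creep '[[0,0,0,0,0,0,0.6],[0,0,0,0,0,0,0.6]]'
python3 - <<'E'
from h import *
togo([.516,-.266,.099])
E
```

```text
time: 7.0
ee_pos: [0.5129, -0.2699, 0.2792]
orientation: [-3.139, -0.0, 1.627]
wrist_force: [0.3, 0.7, -2.5]
opening: 0.606
time: 7.25
ee_pos: [0.5151, -0.2649, 0.2799]
orientation: [-3.141, -0.002, 1.632]
wrist_force: [0.1, 0.6, -1.6]
opening: 0.61
t 7.25 pos [ 0.5151 -0.2649  0.2799] rpy deg [-1.799e+02 -1.000e-01  9.350e+01] F [ 0.1  0.6 -1.6] open 53.7 q [ 0.79  0.5  -0.52  1.73  0.28  1.    0.22]
togo tool mm [ -1.4   1.  180.9]
```

```bash
python3 -m creep '[[0,0,0.02,0,0,0,0.6],[0,0,0.04,0,0,0,0.6],[0,0,0.04,0,0,0,0.6],[0,0,0.035,0,0,0,0.6],[0,0,0.02,0,0,0,0.6],[0,0,0.01,0,0,0,0.6],[0,0,0.006,0,0,0,0.6],[0,0,0,0,0,0,0.6]]'
python3 -m creep '[[0,0,0.003,0,0,0,0.6],[0,0,0.003,0,0,0,0.6],[0,0,0,0,0,0,0.6]]'
python3 - <<'E'
from h import *
togo([.516,-.266,.0976])
E
```

```text
time: 8.25
ee_pos: [0.5155, -0.2665, 0.1102]
orientation: [3.141, 0.0, 1.631]
wrist_force: [0.5, -0.2, -2.7]
opening: 0.606
time: 8.62
ee_pos: [0.515, -0.2664, 0.1037]
orientation: [-3.141, -0.0, 1.631]
wrist_force: [0.1, 0.6, -1.6]
opening: 0.607
t 8.62 pos [ 0.515  -0.2664  0.1037] rpy deg [-180.    -0.    93.4] F [ 0.1  0.6 -1.6] open 53.4 q [ 0.7   0.74 -0.41  1.82  0.44  0.68  0.1 ]
togo tool mm [0.4 1.  6.1]
```

```bash
python3 -m creep '[[0,0,0.003,0,0,0,0.6],[0,0,0.002,0,0,0,0.6],[0,0,0.0,0,0,0,0.6]]'
python3 -m creep '[[0,0,0.001,0,0,0,0.6],[0,0,0,0,0,0,0.6]]'
python3 -m creep '[[0,0,0.001,0,0,0,0.6],[0,0,0,0,0,0,0.6]]'
```

```text
time: 9.0
ee_pos: [0.515, -0.2663, 0.0985]
orientation: [-3.141, -0.0, 1.631]
wrist_force: [0.3, -0.5, -2.6]
opening: 0.609
time: 9.25
ee_pos: [0.5152, -0.2665, 0.0978]
orientation: [3.141, 0.0, 1.631]
wrist_force: [0.1, -0.2, -0.5]
opening: 0.607
time: 9.5
ee_pos: [0.5153, -0.2664, 0.0977]
orientation: [-3.142, 0.001, 1.631]
wrist_force: [-2.6, 1.1, 8.6]
opening: 0.608
```

Contact: vertical force reads 8.6 N at the expected height. Release and retreat.

```bash
python3 -m creep '[[0,0,-0.001,0,0,0,0.55],[0,0,0,0,0,0,0.35],[0,0,0,0,0,0,0.15],[0,0,0,0,0,0,0],[0,0,0,0,0,0,0],[0,0,0,0,0,0,0]]'
python3 -m creep '[[0,0,-0.01,0,0,0,0],[0,0,-0.02,0,0,0,0],[0,0,-0.04,0,0,0,0],[0,0,-0.05,0,0,0,0],[0,0,-0.05,0,0,0,0],[0,0,-0.03,0,0,0,0]]'
python3 - <<'E'
from h import *
togo([.4995,.157,.30])
for n in("scene","top"): snap(n,f"pics/{n}3.png")
a=cv2.imread("pics/scene3.png")[120:270,130:330]
cv2.imwrite("pics/c3.png",cv2.resize(a,None,fx=3,fy=3))
E
```

```text
time: 10.25
ee_pos: [0.5151, -0.2664, 0.0977]
orientation: [-3.142, 0.0, 1.631]
wrist_force: [0.1, -0.4, -0.1]
opening: 1.006
time: 11.0
ee_pos: [0.5159, -0.2664, 0.3021]
orientation: [3.138, 0.002, 1.631]
wrist_force: [-0.4, -0.7, -0.1]
opening: 0.999
t 11.0 pos [ 0.5159 -0.2664  0.3021] rpy deg [1.798e+02 1.000e-01 9.350e+01] F [-0.4 -0.7 -0.1] open 87.9 q [ 0.8   0.47 -0.53  1.71  0.27  1.03  0.23]
togo tool mm [423.6   9.2   1.1]
```

View pics/c3.png

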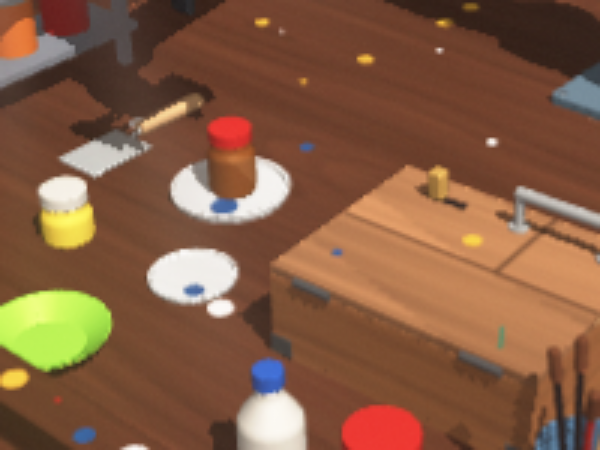

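The jar stands upright inside the large tray, at crop (232,160), and is released. Now to above the handle, re-measuring it with the jar gone.

```bash
python3 -m creep '[[0.03,0,0,0,0,0,0],[0.06,0,0,0,0,0,0],[0.06,0.003,0,0,0,0,0],[0.06,0.003,0,0,0,0,0],[0.06,0.003,0,0,0,0,0],[0.06,0,0,0,0,0,0],[0.06,0,0,0,0,0,0],[0.03,0,0,0,0,0,0]]'
python3 -m creep '[[0.003,0,0,0,0,0,0.3],[0,0,0,0,0,0,0.3]]'
python3 - <<'E'
from h import *
t=load('pics/top3.npy')
b=cv2.cvtColor(t["img"],cv2.COLOR_RGB2BGR)[195:230,185:285]
cv2.imwrite("pics/c4.png",cv2.resize(b,None,fx=8,fy=8,interpolation=cv2.INTER_CUBIC))
b=cv2.imread("pics/scene3.png")[165:225,260:360]
cv2.imwrite("pics/c5.png",cv2.resize(b,None,fx=8,fy=8,interpolation=cv2.INTER_CUBIC))
togo([.4995,.157,.185])
E
```

```text
time: 12.1
ee_pos: [0.4976, 0.157, 0.298]
orientation: [-3.142, -0.001, 1.635]
wrist_force: [-0.1, -1.3, -0.2]
opening: 1.0
time: 12.35
ee_pos: [0.4987, 0.1551, 0.2975]
orientation: [-3.141, 0.001, 1.63]
wrist_force: [-0.0, -0.4, -0.6]
opening: 0.799
t 12.35 pos [0.4987 0.1551 0.2975] rpy deg [-1.80e+02  1.00e-01  9.34e+01] F [-0.  -0.4 -0.6] open 70.3 q [ 0.15  0.41 -0.67  1.85  0.3   0.99 -0.59]
togo tool mm [  2.    1.  112.5]
```

View pics/c4.png

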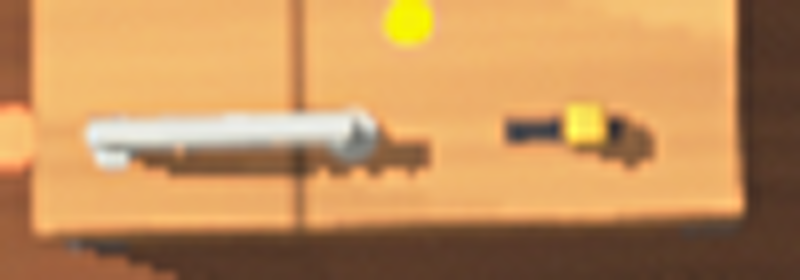

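View pics/c5.png

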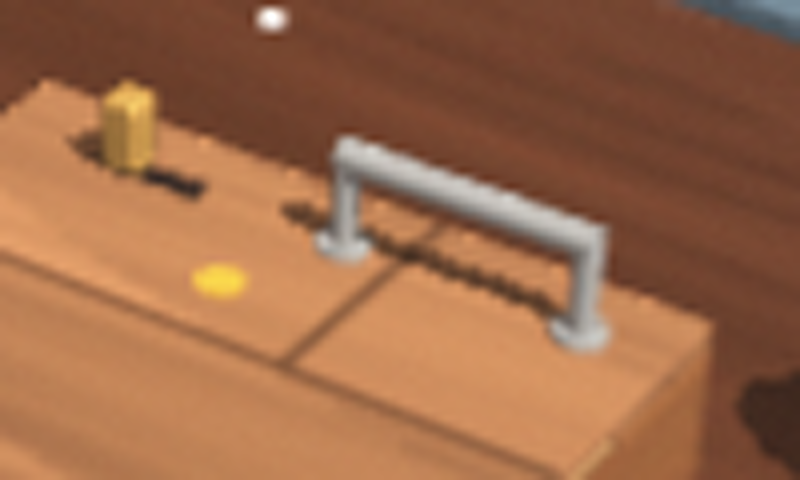

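```bash
python3 - <<'E'
from h import *
t=load('pics/top3.npy'); s=load('pics/scene3.npy')
T=lambda x,y:((x+.5)/8-.5+185,(y+.5)/8-.5+195)
S=lambda x,y:((x+.5)/8-.5+260,(y+.5)/8-.5+165)
for a,b in(((90,134),(598,240)),((366,126),(347,153)),((228,129),(473,196)),((585,124),(130,95))):
    p,e=tri(t,T(*a),s,S(*b)); print(np.round(p,4),round(e,4))
E
python3 -m creep '[[0.002,0.001,0.02,0,0,0,0.3],[0,0,0.03,0,0,0,0.3],[0,0,0.03,0,0,0,0.3],[0,0,0.01,0,0,0,0.3],[0,0,0,0,0,0,0.3]]'
```

```text
[0.4988 0.2086 0.143 ] 0.0023
[0.5034 0.1064 0.1397] 0.0042
[0.5012 0.1581 0.1414] 0.0023
[0.5092 0.0197 0.1334] 0.0032
time: 12.98
ee_pos: [0.4997, 0.1573, 0.2076]
orientation: [-3.141, 0.001, 1.629]
wrist_force: [-0.1, 0.4, 1.3]
opening: 0.701
```

```bash
python3 -m creep '[[0,0.001,0.01,0,0,0,0.3],[0,0,0.008,0,0,0,0.3],[0,0,0.004,0,0,0,0.3],[0,0,0,0,0,0,0.3]]'
python3 -m creep '[[0,0,0,0,0,0,0.6],[0,0,0,0,0,0,0.75],[0,0,0,0,0,0,0.9],[0,0,0,0,0,0,0.95],[0,0,0,0,0,0,0.95],[0,0,0,0,0,0,0.95]]' 25
python3 - <<'E'
from h import *
togo([.501,.158,.186])
d=snap("scene","pics/scene6.png")
cv2.imwrite("pics/c6.png",cv2.resize(cv2.imread("pics/scene6.png")[120:270,230:400],None,fx=3,fy=3))
E
```

```text
time: 13.48
ee_pos: [0.5004, 0.1585, 0.1855]
orientation: [-3.141, 0.0, 1.631]
wrist_force: [-0.0, 0.4, -0.1]
opening: 0.696
time: 14.22
ee_pos: [0.5025, 0.1585, 0.186]
orientation: [3.138, -0.001, 1.63]
wrist_force: [6.6, 0.7, -5.5]
opening: 0.12
t 14.22 pos [0.5025 0.1585 0.186 ] rpy deg [ 1.798e+02 -1.000e-01  9.340e+01] F [ 6.6  0.7 -5.5] open 10.6 q [ 0.07  0.57 -0.59  1.93  0.44  0.77 -0.71]
togo tool mm [-0.4 -1.5  0. ]
```

View pics/c6.png

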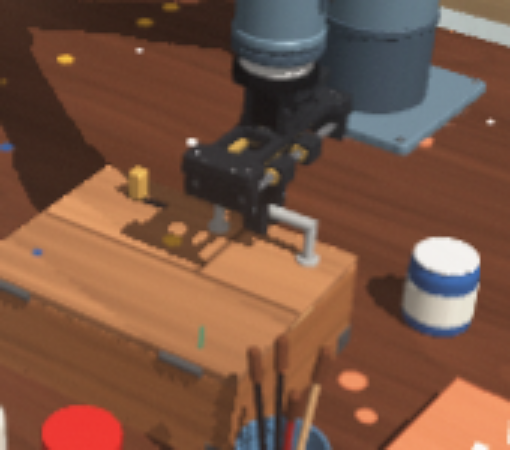

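The handle is gripped. Tug up slowly.

```bash
python3 -m creep '[[0,0.0015,0,0,0,0,0.95],[0,0,-0.002,0,0,0,0.95],[0,0,0,0,0,0,0.95]]'
python3 -m creep '[[0,0,-0.002,0,0,0,0.95],[0,0,0,0,0,0,0.95]]'
python3 -m creep '[[0,0,-0.002,0,0,0,0.95],[0,0,0,0,0,0,0.95]]'
python3 -m creep '[[0,0,-0.002,0,0,0,0.95],[0,0,0,0,0,0,0.95]]'
```

```text
time: 14.65
ee_pos: [0.5031, 0.1586, 0.1879]
orientation: [3.14, -0.001, 1.631]
wrist_force: [5.7, 0.5, -4.8]
opening: 0.123
time: 14.9
ee_pos: [0.5036, 0.1586, 0.1901]
orientation: [3.138, -0.001, 1.63]
wrist_force: [6.9, 0.7, -6.2]
opening: 0.125
time: 15.15
ee_pos: [0.504, 0.1585, 0.1914]
orientation: [3.138, -0.002, 1.63]
wrist_force: [12.6, 1.9, -14.0]
opening: 0.117
time: 15.4
ee_pos: [0.5039, 0.1584, 0.1919]
orientation: [3.138, -0.003, 1.63]
wrist_force: [16.3, 4.6, -31.4]
opening: 0.118
```

Caught: the handle rose 6 mm, then the force climbed from 6 to 31 N with almost no further motion. I'll lower it, let go, and go to the knob.

```bash
python3 -m creep '[[0,0,0.003,0,0,0,0.95],[0,0,0.003,0,0,0,0.95],[0,-0.001,0.002,0,0,0,0.95],[0,0,0,0,0,0,0.95],[0,0,0,0,0,0,0.7],[0,0,0,0,0,0,0.4],[0,0,0,0,0,0,0.3],[0,0,0,0,0,0,0.3]]'
python3 -m creep '[[0,0,-0.02,0,0,0,0.3],[0,0,-0.04,0,0,0,0.3],[0,0,-0.02,0,0,0,0.3],[0,0,0,0,0,0,0.3]]'
python3 - <<'E'
from h import *
togo([.5095,.0195,.265])
E
```

```text
time: 16.4
ee_pos: [0.5009, 0.1585, 0.1857]
orientation: [-3.141, 0.0, 1.631]
wrist_force: [0.3, 0.2, -0.3]
opening: 0.549
time: 16.9
ee_pos: [0.5018, 0.1588, 0.2669]
orientation: [3.139, -0.0, 1.631]
wrist_force: [0.0, 0.5, -0.6]
opening: 0.699
t 16.9 pos [0.5018 0.1588 0.2669] rpy deg [179.8  -0.   93.4] F [ 0.   0.5 -0.6] open 61.5 q [ 0.13  0.45 -0.66  1.87  0.34  0.93 -0.63]
togo tool mm [-139.5   -0.6    1.9]
```

```bash
python3 -m creep '[[-0.03,0,0,0,0,0,0.3],[-0.05,0,0,0,0,0,0.4],[-0.04,0,0,0,0,0,0.5],[-0.0195,0,0,0,0,0,0.5],[0,0,0,0,0,0,0.5],[0,0,0,0,0,0,0.5]]' 15
python3 - <<'E'
from h import *
togo([.5095,.0195,.177])
E
```

```text
time: 17.65
ee_pos: [0.5091, 0.0205, 0.2652]
orientation: [-3.141, -0.001, 1.632]
wrist_force: [-0.6, 0.2, -0.7]
opening: 0.502
t 17.65 pos [0.5091 0.0205 0.2652] rpy deg [-179.9   -0.    93.5] F [-0.6  0.2 -0.7] open 44.2 q [ 0.38  0.42 -0.64  1.91  0.31  0.91 -0.35]
togo tool mm [-1.1  0.4 88.1]
```

```bash
python3 -m creep '[[-0.001,0,0.02,0,0,0,0.5],[0,0,0.03,0,0,0,0.5],[0,0,0.02,0,0,0,0.5],[0,0,0.01,0,0,0,0.5],[0,0,0.005,0,0,0,0.5],[0,0,0.003,0,0,0,0.5],[0,0,0,0,0,0,0.5]]'
python3 -m creep '[[0,0,0,0,0,0,0.7],[0,0,0,0,0,0,0.85],[0,0,0,0,0,0,0.9],[0,0,0,0,0,0,0.9],[0,0,0,0,0,0,0.9]]' 15
python3 - <<'E'
from h import *
togo([.5095,.0195,.177])
d=snap("scene","pics/scene7.png")
cv2.imwrite("pics/c7.png",cv2.resize(cv2.imread("pics/scene7.png")[120:250,220:380],None,fx=4,fy=4))
E
```

```text
time: 18.52
ee_pos: [0.5097, 0.0183, 0.178]
orientation: [3.141, 0.0, 1.631]
wrist_force: [-0.0, -0.5, 0.1]
opening: 0.501
time: 19.15
ee_pos: [0.5106, 0.0183, 0.178]
orientation: [3.139, -0.0, 1.631]
wrist_force: [5.1, -0.2, -3.5]
opening: 0.18
t 19.15 pos [0.5106 0.0183 0.178 ] rpy deg [179.9  -0.   93.4] F [ 5.1 -0.2 -3.5] open 15.8 q [ 0.32  0.55 -0.56  1.97  0.43  0.73 -0.44]
togo tool mm [ 1.3 -1.   1. ]
```

View pics/c7.png

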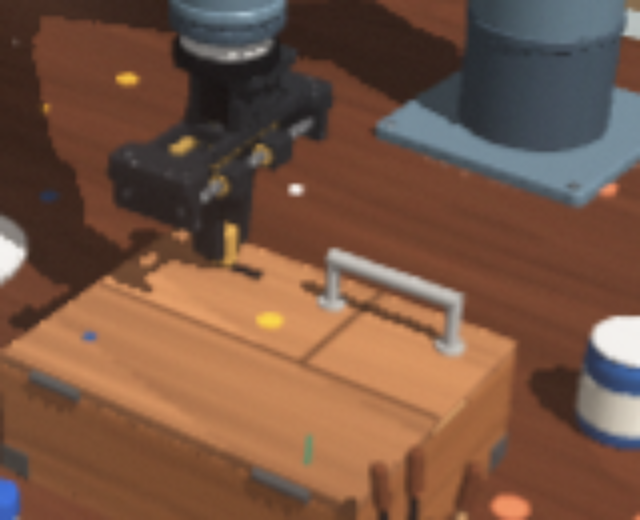

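The knob is pinched, with a 15.8 mm opening for a 16 mm block. Slide it toward +y, watching the force.

```bash
python3 -m creep '[[0.003,0.001,0,0,0,0,0.9],[0.004,0,0,0,0,0,0.9],[0.004,0,0,0,0,0,0.9],[0.004,0,0,0,0,0,0.9],[0.003,0,0,0,0,0,0.9],[0.002,0,0,0,0,0,0.9],[0,0,0,0,0,0,0.9]]'
python3 -m creep '[[0.002,0,0,0,0,0,0.9],[0,0,0,0,0,0,0.9]]'
python3 -m creep '[[0.002,0,0,0,0,0,0.9],[0,0,0,0,0,0,0.9]]'
```

```text
time: 20.08
ee_pos: [0.5095, 0.0388, 0.1779]
orientation: [3.141, -0.001, 1.631]
wrist_force: [4.0, -0.4, 3.4]
opening: 0.177
time: 20.32
ee_pos: [0.5095, 0.0398, 0.1779]
orientation: [3.141, 0.001, 1.63]
wrist_force: [3.2, -3.0, 4.1]
opening: 0.18
time: 20.58
ee_pos: [0.5095, 0.0401, 0.1779]
orientation: [-3.142, 0.003, 1.629]
wrist_force: [4.6, -7.4, 5.6]
opening: 0.181
```

```bash
python3 -m creep '[[0.002,0,0,0,0,0,0.9],[0,0,0,0,0,0,0.9]]'
python3 -m creep '[[-0.003,0,0,0,0,0,0.9],[0,0,0,0,0,0,0.7],[0,0,0,0,0,0,0.5],[0,0,0,0,0,0,0.5],[0,0,-0.02,0,0,0,0.5],[0,0,-0.04,0,0,0,0.4],[0,0,-0.03,0,0,0,0.3],[0,0,0,0,0,0,0.3]]'
python3 - <<'E'
from h import *
togo([.5015,.1585,.268])
d=snap("scene","pics/scene8.png")
cv2.imwrite("pics/c8.png",cv2.resize(cv2.imread("pics/scene8.png")[150:230,250:350],None,fx=7,fy=7))
E
```

```text
time: 20.82
ee_pos: [0.5095, 0.0403, 0.1778]
orientation: [-3.141, 0.005, 1.628]
wrist_force: [4.8, -10.9, 7.5]
opening: 0.179
time: 21.82
ee_pos: [0.51, 0.0418, 0.2694]
orientation: [3.138, 0.0, 1.631]
wrist_force: [0.3, -0.8, -0.5]
opening: 0.703
t 21.82 pos [0.51   0.0418 0.2694] rpy deg [179.8   0.   93.5] F [ 0.3 -0.8 -0.5] open 61.9 q [ 0.35  0.42 -0.64  1.91  0.31  0.91 -0.39]
togo tool mm [117.   -1.4   1.4]
```

View pics/c8.png

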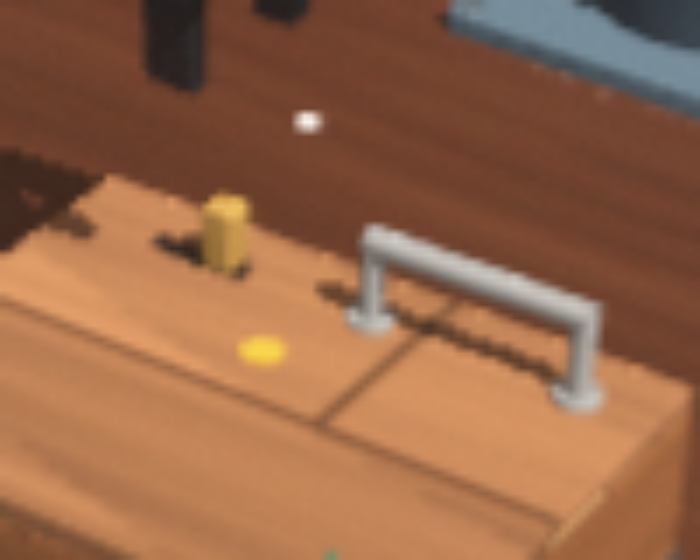

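The knob now sits at the +y end, with the slot bare on its -y side. Back to the handle. I'll work out the opening arc with the tool tilting half as fast as the lid.

```bash
python3 -m creep '[[0.03,0,0,0,0,0,0.3],[0.05,0,0,0,0,0,0.3],[0.03,-0.001,0,0,0,0,0.3],[0.007,0,0,0,0,0,0.3],[0,0,0.02,0,0,0,0.3],[0,0,0.03,0,0,0,0.3],[0,0,0.02,0,0,0,0.3],[0,0,0,0,0,0,0.3]]'
cat >> h.py <<'E'
def arc(th,ph,L=.185,H=.05):
    # TCP rel hinge in chest x,z
    th,ph=np.radians(th),np.radians(ph); return np.array([-L*np.cos(th)+H*np.sin(th)+.045*np.sin(ph),L*np.sin(th)+H*np.cos(th)+.045*np.cos(ph)])
E
python3 - <<'E'
from h import *
togo([.5015,.1585,.186])
for a in range(0,60,5):
    p0,p1=arc(a,a/2),arc(a+5,a/2+2.5); d=p1-p0; ph=np.radians(a/2)
    ty=np.array([np.cos(ph),-np.sin(ph)]); tz=np.array([-np.sin(ph),-np.cos(ph)])
    print(a,"ty,tz mm",np.round([d@ty*1000,d@tz*1000],1),"abs",np.round(p1-arc(0,0),3))
E
```

```text
time: 22.88
ee_pos: [0.5, 0.1562, 0.1957]
orientation: [-3.137, 0.002, 1.63]
wrist_force: [-0.2, -0.9, -0.1]
opening: 0.703
t 22.88 pos [0.5    0.1562 0.1957] rpy deg [-1.797e+02  1.000e-01  9.340e+01] F [-0.2 -0.9 -0.1] open 61.9 q [ 0.08  0.55 -0.6   1.92  0.43  0.8  -0.7 ]
togo tool mm [2.2 1.6 9.7]
0 ty,tz mm [  7.  -15.9] abs [0.007 0.016]
5 ty,tz mm [  7.7 -15.7] abs [0.015 0.031]
10 ty,tz mm [  8.4 -15.4] abs [0.025 0.046]
15 ty,tz mm [  9.1 -15.1] abs [0.036 0.06 ]
20 ty,tz mm [  9.7 -14.8] abs [0.048 0.072]
25 ty,tz mm [ 10.4 -14.4] abs [0.061 0.084]
30 ty,tz mm [ 11. -14.] abs [0.076 0.095]
35 ty,tz mm [ 11.6 -13.6] abs [0.091 0.105]
40 ty,tz mm [ 12.2 -13.2] abs [0.107 0.113]
45 ty,tz mm [ 12.7 -12.7] abs [0.123 0.12 ]
50 ty,tz mm [ 13.3 -12.3] abs [0.141 0.125]
55 ty,tz mm [ 13.8 -11.8] abs [0.158 0.129]
```

```bash
python3 -m creep '[[0.002,0.002,0.006,0,0,0,0.3],[0,0.001,0.004,0,0,0,0.3],[0,0,0,0,0,0,0.3],[0,0,0,0,0,0,0.6],[0,0,0,0,0,0,0.8],[0,0,0,0,0,0,0.95],[0,0,0,0,0,0,0.95],[0,0,0,0,0,0,0.95]]' 35
python3 -m creep '[[0,0.001,-0.004,0,0,0,0.95],[0,0.002,-0.004,0,0,0,0.95],[0,0.002,-0.004,0,0,0,0.95],[0,0.002,-0.004,0,0,0,0.95],[0,0,0,0,0,0,0.95]]'
python3 - <<'E'
from h import *
togo([.5,.16,.2])
d=snap("scene","pics/scene9.png")
cv2.imwrite("pics/c9.png",cv2.resize(cv2.imread("pics/scene9.png")[100:280,200:400],None,fx=3,fy=3))
E
```

```text
time: 23.88
ee_pos: [0.5039, 0.1601, 0.1877]
orientation: [-3.141, 0.0, 1.631]
wrist_force: [-8.5, -0.0, 1.8]
opening: 0.157
time: 24.5
ee_pos: [0.5078, 0.1604, 0.2028]
orientation: [-3.134, 0.002, 1.632]
wrist_force: [-10.5, -0.4, -1.0]
opening: 0.119
t 24.5 pos [0.5078 0.1604 0.2028] rpy deg [-1.796e+02  1.000e-01  9.350e+01] F [-10.5  -0.4  -1. ] open 10.5 q [ 0.08  0.56 -0.61  1.9   0.42  0.83 -0.69]
togo tool mm [ 0.1 -7.8  2.9]
```

View pics/c9.png

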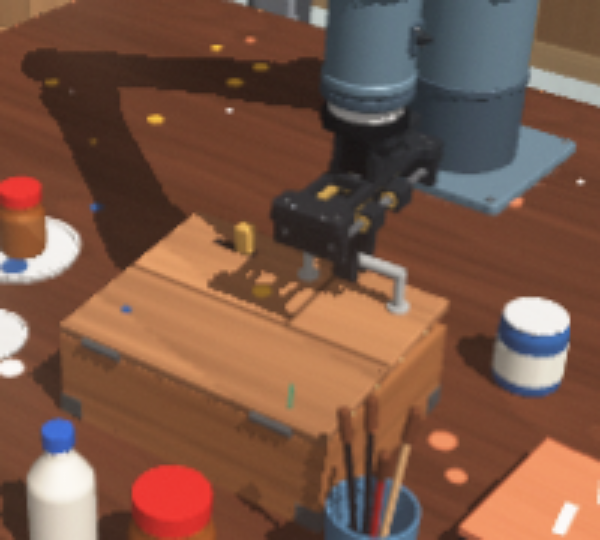

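The lid is free: it has risen about 16 mm with about 1 N vertical. Continue along the arc with tilt.

```bash
python3 -m creep '[[0,0.003,-0.008,2.5,0,0,0.95],[0,0.004,-0.008,2.5,0,0,0.95],[0,0.004,-0.008,1.25,0,0,0.95],[0,0.004,-0.008,1.25,0,0,0.95],[0,0,0,0,0,0,0.95]]'
cat >> h.py <<'E'
def chk(ref=(.5025,.187),yaw=3.2):
    o=env.get_obs(); R=Ro.from_euler("xyz",o["orientation"]).as_matrix(); g=np.array(o["ee_pos"])+.045*R[:,2]
    c=np.array([np.cos(np.radians(yaw)),np.sin(np.radians(yaw)),0])
    ph=np.degrees(np.arctan2(-R[:,2]@c,-R[2,2]))
    b0=np.array([ref[0],.1595,ref[1]-.045]); r=g-b0; v=np.array([-.185+r@c,.05+r[2]])
    th=np.degrees(np.arctan2(v[1],-v[0])-np.arctan2(.05,.185))
    print("t",round(o["time"],2),"lid",th.round(1),"radius err mm",round((np.hypot(*v)-np.hypot(.185,.05))*1e3,1),"tilt",ph.round(1),"pos",np.round(o["ee_pos"],4),"F",np.round(o["wrist_force"],1),"T",np.round(o["wrist_torque"],1),"open",round(o["opening"]*88,1),"q",np.round(o["q"],2))
E
python3 -c "
from h import *
chk()"
```

```text
time: 25.18
ee_pos: [0.5284, 0.1615, 0.2347]
orientation: [-3.011, -0.0, 1.63]
wrist_force: [1.1, 0.8, -4.4]
opening: 0.123
t 25.18 lid 15.6 radius err mm 0.2 tilt 7.5 pos [0.5284 0.1615 0.2347] F [ 1.1  0.8 -4.4] T [ 0.1 -0.4 -0.1] open 10.8 q [ 0.1   0.6  -0.64  1.74  0.34  1.05 -0.6 ]
```

```bash
python3 -m creep '[[0,0.0045,-0.0075,1.25,0,0,0.95],[0,0.0045,-0.0075,1.25,0,0,0.95],[0,0.005,-0.0075,1.25,0,0,0.95],[0,0.005,-0.0075,1.25,0,0,0.95],[0,0.005,-0.007,1.25,0,0,0.95],[0,0.005,-0.007,1.25,0,0,0.95],[0,0,0,0,0,0,0.95]]'
python3 -c "
from h import *
chk()"
```

```text
time: 26.05
ee_pos: [0.564, 0.1636, 0.2721]
orientation: [-2.879, 0.0, 1.631]
wrist_force: [-2.3, 0.4, -3.3]
opening: 0.126
t 26.05 lid 30.2 radius err mm 0.5 tilt 15.1 pos [0.564  0.1636 0.2721] F [-2.3  0.4 -3.3] T [-0.1  0.2 -0. ] open 11.1 q [ 0.09  0.67 -0.64  1.53  0.28  1.31 -0.53]
```

```bash
python3 -m creep '[[0,0.0055,-0.007,1.25,0,0,0.95],[0,0.0055,-0.007,1.25,0,0,0.95],[0,0.006,-0.007,1.25,0,0,0.95],[0,0.006,-0.0065,1.25,0,0,0.95],[0,0.006,-0.0065,1.25,0,0,0.95],[0,0.006,-0.0065,1.25,0,0,0.95],[0,0,0,0,0,0,0.95]]'
python3 -c "
from h import *
chk()"
```

```text
time: 26.92
ee_pos: [0.609, 0.1664, 0.3007]
orientation: [-2.746, 0.001, 1.632]
wrist_force: [-7.3, -2.7, 4.2]
opening: 0.123
t 26.93 lid 45.1 radius err mm 1.0 tilt 22.7 pos [0.609  0.1664 0.3007] F [-7.3 -2.7  4.2] T [-0.5  1.4  0.2] open 10.8 q [ 0.05  0.78 -0.61  1.28  0.25  1.57 -0.49]
```

```bash
python3 - <<'E'
from h import *
n=[(45,22.5),(50,24),(55,25.5),(60,27),(62,27.5)]
for (a,f),(b,g) in zip(n,n[1:]):
    d=arc(b,g,.186,.051)-arc(a,f,.186,.051); ph=np.radians(f)
    print(b,np.round([d@[np.cos(ph),-np.sin(ph)]*1000,d@[-np.sin(ph),-np.cos(ph)]*1000],1))
E
```

```text
50 [ 12.1 -12.8]
55 [ 12.8 -12.1]
60 [ 13.5 -11.4]
62 [ 5.5 -4.4]
```

```bash
python3 -m creep '[[0,0.006,-0.007,0.75,0,0,0.95],[0,0.006,-0.007,0.75,0,0,0.95],[0,0.0065,-0.006,0.75,0,0,0.95],[0,0.0065,-0.006,0.75,0,0,0.95],[0,0,0,0,0,0,0.95]]'
python3 -c "
from h import *
chk()"
```

```text
time: 27.55
ee_pos: [0.6427, 0.1683, 0.3151]
orientation: [-2.695, 0.001, 1.631]
wrist_force: [-5.9, -2.3, 7.2]
opening: 0.123
t 27.55 lid 55.6 radius err mm 1.8 tilt 25.6 pos [0.6427 0.1683 0.3151] F [-5.9 -2.3  7.2] T [-0.5  1.4  0.1] open 10.8 q [ 0.01  0.85 -0.6   1.11  0.25  1.7  -0.46]
```

```bash
python3 -m creep '[[0,0.007,-0.0065,0.75,0,0,0.95],[0,0.007,-0.006,0.75,0,0,0.95],[0,0.002,-0.002,0,0,0,0.95],[0,0,0,0,0,0,0.95],[0,0,0,0,0,0,0.95]]'
python3 - <<'E'
from h import *
chk()
for n in("scene","top"): snap(n,f"pics/{n}10.png")
im=cv2.imread("pics/scene10.png"); cv2.imwrite("pics/c10.png",cv2.resize(im,(800,600)))
E
```

```text
time: 28.18
ee_pos: [0.6634, 0.1695, 0.3211]
orientation: [-2.67, 0.001, 1.631]
wrist_force: [-4.2, -3.4, 4.8]
opening: 0.122
t 28.18 lid 61.7 radius err mm 2.5 tilt 27.0 pos [0.6634 0.1695 0.3211] F [-4.2 -3.4  4.8] T [-0.4  0.9  0.2] open 10.8 q [-0.01  0.9  -0.58  1.    0.26  1.78 -0.45]
```

View pics/c10.png

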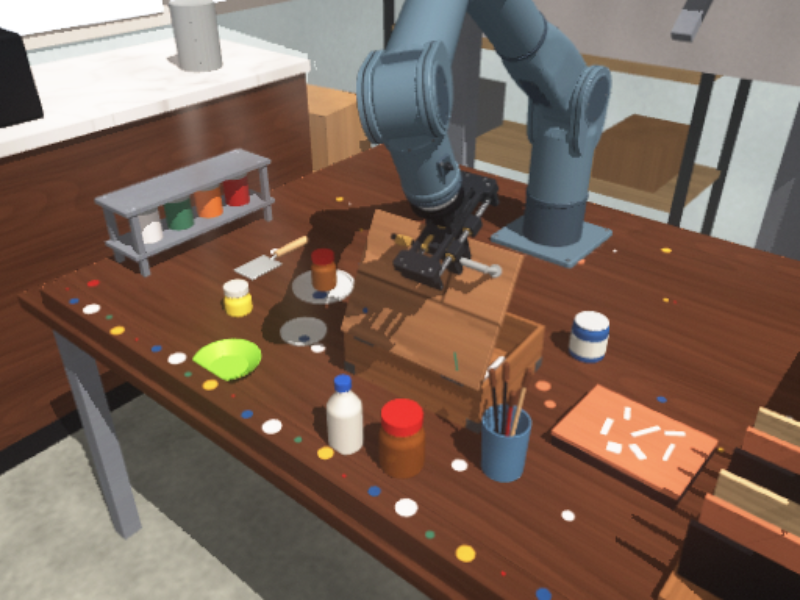

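View pics/top10.png

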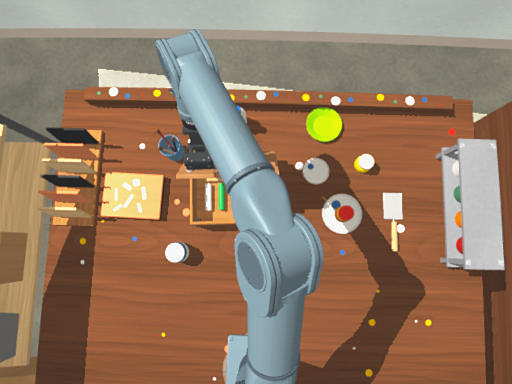

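The lid looks well open and the jar stands in the tray. Checking the lid angle independently from its +y front corner at (523,258), and the jar's place.

```bash
python3 - <<'E'
from h import *
s=load('pics/scene10.npy'); t=load('pics/top10.npy')
y=np.radians(3.2); cx=np.array([np.cos(y),np.sin(y),0]); cy=np.array([-np.sin(y),np.cos(y),0]); C=np.array([.579,.104,0])
for p in ((523,257),(376,212)):
    o,r=ray(s,p[0]*.64,p[1]*.64); side=.14 if p[0]>500 else -.14
    k=(side-(o-C)@cy)/(r@cy); P=o+k*r; l=np.array([(P-C)@cx-.11,P[2]-.09]); a=np.degrees(np.arctan2(l[1],-l[0]))
    print("corner local",l.round(3),"r",np.hypot(*l).round(3),"angle",a.round(1),"minus top-edge offset",(a-np.degrees(np.arctan2(.012,.22))).round(1))
hs=cv2.cvtColor(t["img"],cv2.COLOR_RGB2HSV); m=((hs[...,0]<4)|(hs[...,0]>175))&(hs[...,1]>190)&(hs[...,2]>70)
k,l,st,c=cv2.connectedComponentsWithStats(m.astype(np.uint8))
for i in range(1,k):
    if st[i,4]>40: print(st[i],c[i].round(1),plane(t,*c[i],.084).round(3))
# bystander shift between first and last pictures (top view)
a=load('pics/top0.npy')
for n,(u,v,w,h) in dict(can=(160,235,35,35),pot=(350,148,30,30),scraper=(378,185,35,75),block=(100,168,66,55),tray_s=(298,150,36,40)).items():
    d=cv2.absdiff(a["img"][v:v+h,u:u+w],t["img"][v:v+h,u:u+w]).max(2); print(n,"changed px",int((d>40).sum()))
a=load('pics/scene0.npy')
for n,(u,v,w,h) in dict(cup=(305,262,35,48),can=(360,195,35,40),bigjar=(238,250,38,60)).items():
    d=cv2.absdiff(a["img"][v:v+h,u:u+w],s["img"][v:v+h,u:u+w]).max(2); print(n,"changed px scene",int((d>40).sum()))
E
```

```text
corner local [-0.099  0.194] r 0.218 angle 62.9 minus top-edge offset 59.7
corner local [-0.096  0.191] r 0.214 angle 63.2 minus top-edge offset 60.1
[339 207  14  13 143] [345.8 212.8] [ 0.512 -0.261  0.084]
[457 238   5  15  55] [459.3 244.9] [ 0.418 -0.627  0.084]
can changed px 0
pot changed px 0
scraper changed px 376
block changed px 0
tray_s changed px 1097
cup changed px scene 0
can changed px scene 0
bigjar changed px scene 0
```

The lid is at 60° by picture and about 61° by arm pose. The changed pixels at the scraper and small tray look like the arm's shadow. I'll check that and that the hold is steady, then hand in.

```bash
python3 -m creep '[[0,0,0,0,0,0,0.95],[0,0,0,0,0,0,0.95],[0,0,0,0,0,0,0.95],[0,0,0,0,0,0,0.95]]'
python3 - <<'E'
from h import *
chk()
a=load('pics/scene0.npy')["img"]; b=load('pics/scene10.npy')["img"]
for n,(u,v,w,h) in dict(scraper=(148,148,52,32),tray_s=(176,200,36,26)).items():
    d=cv2.absdiff(a[v:v+h,u:u+w],b[v:v+h,u:u+w]).max(2); print(n,int((d>40).sum()))
print(env.close_job())
E
```

```text
time: 28.78
ee_pos: [0.6634, 0.1695, 0.3211]
orientation: [-2.67, 0.001, 1.631]
wrist_force: [-3.6, -2.7, 5.4]
opening: 0.123
t 28.77 lid 61.7 radius err mm 2.4 tilt 27.0 pos [0.6634 0.1695 0.3211] F [-3.6 -2.7  5.4] T [-0.4  0.9  0.2] open 10.8 q [-0.01  0.9  -0.58  1.    0.26  1.78 -0.45]
scraper 228
tray_s 739
the job is handed in; nothing more can be done
None
```

I moved the lid's red-capped jar (80 mm tall) upright into the large drip tray and let go. I then tugged the handle before touching the knob. The lid was caught: it rose about 6 mm and stopped, with the force climbing to 31 N. I slid the knob about 22 mm to the +y end of its slot, lifted again, and the lid came up freely. I handed the job in at 28.8 s, still gripping the handle.

**Lid angle:** the last checks gave 60° from its corners in the picture and 61.7° from the arm pose. That pose check was 2.4 mm off the expected arc, so I trust the picture more. The hold was steady over the last half second.

**Jar:** its cap is at (0.512, -0.261), within 6 mm of the tray's centre.

**Bystanders:** the cup, can, pot and block showed no change in the pictures. The scraper and small-tray regions did change in both views. I put that down to the arm's shadow, because both look in the same place, but I did not measure it separately.

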